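Set the cooker hood's code switches and refit the cover

TASK

Set the six little slide switches of the hood's control box: each one with an orange dot in line with it goes fully on (towards the green bar), each one with a black dot fully off (away from the bar). Then put the loose cover over them, seated flat and square in its pocket with the cut corners matching, and let go. Leave the pepper mill, spice jar, salt shaker and screwdriver where they are.

Things in the scene. Friction and masses are not known exactly. Their poses are not given: they have to be found in the camera images.
- unit: Control box of the cooker hood, stuck down: white block 150 (x) x 200 (y) x 30 mm high, origin at the centre of its underside. On top a grey lip frames a shallow pocket holding a blue bank of six slide switches in a row along y, 18 mm apart. A flat green bar at x = +27 mm marks their ON side; a paper strip on the top's -x edge carries one dot per switch, at x = -66 mm and the same y
- pocket (a point): centre of the pocket's floor (the box's top), 30 mm above the box's origin; axes as the box's. Pocket 105 (x) x 145 mm (y), its lip 4 mm high and 4 mm thick; the lip cuts off the +x +y corner at 45 degrees
- pocket_corner (a point): on the pocket floor, middle of the edge the seated cover's cut corner takes (x +40.5, y +60.5 mm in the box's frame)
- cover: Loose grey cover, right way up on the worktop: hollow cap, open below, 100 (x) x 140 (y) x 18 mm high, 3 mm walls, +x +y corner cut at 45 degrees (20 mm legs), 0.12 kg; origin at the centre of its underside. Black pull rib on the middle of its top, 12 mm thick (x), 60 long (y), 18 to 43 mm above the underside. Seated, its underside is on the pocket floor, axes as the box's, about 2.5 mm play each side
- rib (a point): middle of the rib's top edge, 43 mm above the cover's underside
- cover_corner (a point): underside of the cover, middle of its cut corner (x +40, y +60 mm in the cover's frame)
- sw1 (a joint): Slide of switch 1, m. White knob 8 (x) x 6 (y) mm, 12 high on the pocket floor (top 42 mm above the worktop), centred at y = +45 mm, x = the joint value in the box's frame. +0.005 fully ON (towards the green bar, the box's +x), -0.005 fully OFF (towards the dots). Rubs with about 0.8 N and stays where it is left; starts anywhere, firm stops at both ends
- sw2 (a joint): Slide of switch 2, m. White knob 8 (x) x 6 (y) mm, 12 high on the pocket floor (top 42 mm above the worktop), centred at y = +27 mm, x = the joint value in the box's frame. +0.005 fully ON (towards the green bar, the box's +x), -0.005 fully OFF (towards the dots). Rubs with about 0.8 N and stays where it is left; starts anywhere, firm stops at both ends
- sw3 (a joint): Slide of switch 3, m. White knob 8 (x) x 6 (y) mm, 12 high on the pocket floor (top 42 mm above the worktop), centred at y = +9 mm, x = the joint value in the box's frame. +0.005 fully ON (towards the green bar, the box's +x), -0.005 fully OFF (towards the dots). Rubs with about 0.8 N and stays where it is left; starts anywhere, firm stops at both ends
- sw4 (a joint): Slide of switch 4, m. White knob 8 (x) x 6 (y) mm, 12 high on the pocket floor (top 42 mm above the worktop), centred at y = -9 mm, x = the joint value in the box's frame. +0.005 fully ON (towards the green bar, the box's +x), -0.005 fully OFF (towards the dots). Rubs with about 0.8 N and stays where it is left; starts anywhere, firm stops at both ends
- sw5 (a joint): Slide of switch 5, m. White knob 8 (x) x 6 (y) mm, 12 high on the pocket floor (top 42 mm above the worktop), centred at y = -27 mm, x = the joint value in the box's frame. +0.005 fully ON (towards the green bar, the box's +x), -0.005 fully OFF (towards the dots). Rubs with about 0.8 N and stays where it is left; starts anywhere, firm stops at both ends
- sw6 (a joint): Slide of switch 6, m. White knob 8 (x) x 6 (y) mm, 12 high on the pocket floor (top 42 mm above the worktop), centred at y = -45 mm, x = the joint value in the box's frame. +0.005 fully ON (towards the green bar, the box's +x), -0.005 fully OFF (towards the dots). Rubs with about 0.8 N and stays where it is left; starts anywhere, firm stops at both ends
- orange1: Orange dot, flat sticker 12 mm across, on one of the six spots of the strip: the switch in line with it is to be ON; origin at its centre
- orange2: Orange dot, flat sticker 12 mm across, on one of the six spots of the strip: the switch in line with it is to be ON; origin at its centre
- orange3: Orange dot, flat sticker 12 mm across, on one of the six spots of the strip: the switch in line with it is to be ON; origin at its centre
- black1: Black dot, flat sticker 12 mm across, on one of the six spots of the strip: the switch in line with it is to be OFF; origin at its centre
- black2: Black dot, flat sticker 12 mm across, on one of the six spots of the strip: the switch in line with it is to be OFF; origin at its centre
- black3: Black dot, flat sticker 12 mm across, on one of the six spots of the strip: the switch in line with it is to be OFF; origin at its centre
- mill: Dark brown bottle-shaped wooden pepper mill with a steel top, 48 mm across, 150 mm tall, standing between box and cover; origin under its centre
- spice: Amber spice jar with red lid, 44 mm across, 85 mm tall, standing behind the box; origin under its centre
- shaker: Steel salt shaker, 38 mm across, 70 mm tall, standing near the cover; origin under its centre
- driver: Screwdriver 180 mm long, lying beside the cover on the side nearer the robot, 26 mm high; origin under its middle
Not all that is in view belongs to the job. Of the things that look like the mill, the middle-sized one is meant.

How it is judged:
On the way, in this order (a step that is already met when the one before it is completed fails the run):
1. all six switches stand as their dots ask (((y of orange1 in the frame of unit between 0.037 and 0.053 m and value of joint sw1 above 0.0035 m) or (y of orange2 in the frame of unit between 0.037 and 0.053 m and value of joint sw1 above 0.0035 m) or (y of orange3 in the frame of unit between 0.037 and 0.053 m and value of joint sw1 above 0.0035 m) or (y of black1 in the frame of unit between 0.037 and 0.053 m and value of joint sw1 below -0.0035 m) or (y of black2 in the frame of unit between 0.037 and 0.053 m and value of joint sw1 below -0.0035 m) or (y of black3 in the frame of unit between 0.037 and 0.053 m and value of joint sw1 below -0.0035 m)) and ((y of orange1 in the frame of unit between 0.019 and 0.035 m and value of joint sw2 above 0.0035 m) or (y of orange2 in the frame of unit between 0.019 and 0.035 m and value of joint sw2 above 0.0035 m) or (y of orange3 in the frame of unit between 0.019 and 0.035 m and value of joint sw2 above 0.0035 m) or (y of black1 in the frame of unit between 0.019 and 0.035 m and value of joint sw2 below -0.0035 m) or (y of black2 in the frame of unit between 0.019 and 0.035 m and value of joint sw2 below -0.0035 m) or (y of black3 in the frame of unit between 0.019 and 0.035 m and value of joint sw2 below -0.0035 m)) and ((y of orange1 in the frame of unit between 0.001 and 0.017 m and value of joint sw3 above 0.0035 m) or (y of orange2 in the frame of unit between 0.001 and 0.017 m and value of joint sw3 above 0.0035 m) or (y of orange3 in the frame of unit between 0.001 and 0.017 m and value of joint sw3 above 0.0035 m) or (y of black1 in the frame of unit between 0.001 and 0.017 m and value of joint sw3 below -0.0035 m) or (y of black2 in the frame of unit between 0.001 and 0.017 m and value of joint sw3 below -0.0035 m) or (y of black3 in the frame of unit between 0.001 and 0.017 m and value of joint sw3 below -0.0035 m)) and ((y of orange1 in the frame of unit between -0.017 and -0.001 m and value of joint sw4 above 0.0035 m) or (y of orange2 in the frame of unit between -0.017 and -0.001 m and value of joint sw4 above 0.0035 m) or (y of orange3 in the frame of unit between -0.017 and -0.001 m and value of joint sw4 above 0.0035 m) or (y of black1 in the frame of unit between -0.017 and -0.001 m and value of joint sw4 below -0.0035 m) or (y of black2 in the frame of unit between -0.017 and -0.001 m and value of joint sw4 below -0.0035 m) or (y of black3 in the frame of unit between -0.017 and -0.001 m and value of joint sw4 below -0.0035 m)) and ((y of orange1 in the frame of unit between -0.035 and -0.019 m and value of joint sw5 above 0.0035 m) or (y of orange2 in the frame of unit between -0.035 and -0.019 m and value of joint sw5 above 0.0035 m) or (y of orange3 in the frame of unit between -0.035 and -0.019 m and value of joint sw5 above 0.0035 m) or (y of black1 in the frame of unit between -0.035 and -0.019 m and value of joint sw5 below -0.0035 m) or (y of black2 in the frame of unit between -0.035 and -0.019 m and value of joint sw5 below -0.0035 m) or (y of black3 in the frame of unit between -0.035 and -0.019 m and value of joint sw5 below -0.0035 m)) and ((y of orange1 in the frame of unit between -0.053 and -0.037 m and value of joint sw6 above 0.0035 m) or (y of orange2 in the frame of unit between -0.053 and -0.037 m and value of joint sw6 above 0.0035 m) or (y of orange3 in the frame of unit between -0.053 and -0.037 m and value of joint sw6 above 0.0035 m) or (y of black1 in the frame of unit between -0.053 and -0.037 m and value of joint sw6 below -0.0035 m) or (y of black2 in the frame of unit between -0.053 and -0.037 m and value of joint sw6 below -0.0035 m) or (y of black3 in the frame of unit between -0.053 and -0.037 m and value of joint sw6 below -0.0035 m))), for 0.2 s.
2. the cover sits flat and square in its pocket (horizontal distance between cover and pocket below 0.004 m and z of cover in the frame of pocket below 0.0015 m and angle between cover's own z axis and vertical below 0.025 rad and angle between the x axis of cover and the x axis of unit, either way round below 0.06 rad and horizontal distance between cover_corner and pocket_corner below 0.01 m), for 0.2 s.
At the end, for the whole second after the job is handed in: Switches with an orange dot are 3.5 mm or more to the ON side of mid travel, those with a black dot 3.5 mm or more to OFF; the cover rests on the pocket floor (1.5 mm, 0.025 rad), within 4 mm and 0.06 rad, cut corners together; mill, jar, shaker, driver within 25 mm, the first three upright (all of step 1 and all of step 2 and linear speed of cover below 0.02 m/s and distance of each of mill, spice, shaker, driver from where it was at the start of the episode below 0.025 m and angle between each of mill, spice, shaker's own z axis and vertical below 0.35 rad); the robot touches nothing.
It fails at once if the pepper mill is knocked away (more than 25 mm) or tipped (distance of mill from where it was at the start of the episode above 0.025 m or angle between mill's own z axis and vertical above 0.35 rad).
It fails at once if the spice jar is knocked away (more than 25 mm) or tipped (distance of spice from where it was at the start of the episode above 0.025 m or angle between spice's own z axis and vertical above 0.35 rad).
It fails at once if the salt shaker is knocked away (more than 25 mm) or tipped (distance of shaker from where it was at the start of the episode above 0.025 m or angle between shaker's own z axis and vertical above 0.35 rad).
It fails at once if the screwdriver is knocked away (more than 25 mm) (distance of driver from where it was at the start of the episode above 0.025 m).
It also fails if it takes over 72 s, if anything falls off the work surface, if the arm or the gripper's body presses on something with over 40 N, if the wrist force passes 120 N, or if a joint passes its speed limit or range.

ROBOT

A 6-joint arm with a two-finger parallel gripper is mounted at the origin on the work surface. World frame = base frame: x ahead of the robot, y to its left, z up, the work surface at z = 0. Lengths are in m, angles in rad, forces in N, time in s.
With the tool pointing down it reaches from about 0.25 to 0.85 m from the base axis. Payload 12.5 kg.
Tool frame: the origin (TCP) lies midway between the tips of the shut fingers; the grasp point (between the pads) lies 19 mm behind it; z points along the fingers, y is the line along which they close (so a half turn about z gives the same grasp; the last joint's range is limited). The gripper opens to 93 mm and grips with 3 to 60 N. Pads are 15 mm wide; open, the fingers measure 128 mm over their backs; the gripper's body (75 mm by 188 mm) begins 65 mm behind the grasp point.
Start: joints at [1.153, 0.351, 1.652, -0, 1.139, -0.085], TCP at [0.18, 0.52, 0.219] pointing down, gripper open.
Joint ranges: [-2.75, 2.75], [-0.79, 2.1], [0.01, 2.65], [-1.57, 4.71], [0.07, 3.14], [-2.87, 2.87]. Speed limits (rad/s): [2.22, 2.22, 2.79, 3.14, 3.14, 3.14].

INTERFACE

Orientations are given as a unit quaternion [w, x, y, z].
In Python, from station import get_obs, grab_frame, bot gives the robot as it stands. The module is installed in compiled form; this text tells all that it offers.
- The arm moves only by the tool drive_tool, never from a script. Its argument "series" is one flat list of numbers, 7 for each row, row after row: the finger opening in mm, from 0 to 93, then the shift along the tool's x, y, z in mm, then the turn, a rotation vector about the tool's x, y, z in rad. In form: [grip, x, y, z, ax, ay, az, grip, x, y, z, ax, ay, az, ...]. A call has 1 to 10 rows; each row is the pose to reach, as a shift and turn from the pose commanded when the call began, along the tool's axes at that moment; what a row does not reach only later rows make up. A row lasts 1/8 s, in which the tool goes at most 62.5 mm and 10.7 degrees, less where a joint would pass 70% of its speed; a pose out of reach is approached as far as the arm can. A call with a gripper value outside its range is refused whole. The fingers move at their own pace and stop on an object; the grip force is fixed at half the most. Time passes only in rows, so rows that repeat a pose let the fingers close. It gives the time, the measured TCP pose, the force, the opening and the grip force at its end, in the units of the state.
- get_obs(): the state, without advancing time (a new reading comes with each control period).
- grab_frame(name): name is "side" or "top"; returns a dict with "image" (420x560x3 uint8, blue, green, red), "fovy" (degrees; the focal length in pixels is half the picture's height over the tangent of half this angle, whatever the lens; pixels are square), "cx", "cy" (the principal point, pixels), "extrinsics" (4x4, takes a point from world to camera coordinates). Camera axes: x right, y up, looking along -z (the intrinsics and any distortion apply to the point x, -y, -z); pixel columns grow to the right and rows downward; lengths in m; the calibration is good to about 2 mm. A picture is of the moment at which its call begins. There is no depth.
- bot.job_done(): hands the job in; it is judged then, once.
The state is a dict: "t": time; "q": joint angles; "qd": joint speeds; "joint_torque": joint torques, N m; "tool_pos": TCP position; "tcp_rot": TCP orientation; "ft_force": force on the tool from outside, world axes, zero at the start; "torque": the same for the moment, N m; "width": opening from 0.0 (shut) to 1.0 (fully open); "grip_force": force on a finger pad.
Only numpy, scipy, OpenCV 4.12 (cv2) and the standard library are available. Lean on these libraries where they do the work, as an engineer would, in place of code of your own. Each camera call takes 0.05 s, during which the arm holds its last target. There are 200 camera calls.

## Working session

There is one attempt and no reset: what is moved stays moved. The work goes in short steps, Python scripts to look and compute and a tool call to move; the robot and the scene stay as the last step left them, time stands still between calls to the robot, and variables do not carry over. Pictures are saved under pics/ and viewed, at most 10 in all, crops included, and the job is handed in when it is done.

Besides the shell and the picture viewer there is one more tool, called after ">>>" as a command line: name --argument value ..., lists and objects as JSON in quotes. drive_tool: Moves the arm, as the interface text tells. Its arguments: {"type":"object","properties":{"series":{"type":"array"}},"required":["series"]}

```bash
mkdir -p pics; cat > h.py <<'E'
import numpy as np,cv2
from station import get_obs,grab_frame,bot
def snap(n,f):
    d=grab_frame(n);cv2.imwrite('pics/'+f+'.png',d['image']);np.save(f+'.npy',{k:v for k,v in d.items() },allow_pickle=True);return d
def load(f): return np.load(f+'.npy',allow_pickle=True).item()
def foc(d): return d['image'].shape[0]/2/np.tan(np.radians(d['fovy'])/2)
def proj(d,p):
    p=np.atleast_2d(p);E=np.array(d['extrinsics']);c=p@E[:3,:3].T+E[:3,3];f=foc(d)
    return np.c_[d['cx']+f*c[:,0]/-c[:,2],d['cy']-f*c[:,1]/-c[:,2]]
def unproj(d,uv,z):
    uv=np.atleast_2d(uv);E=np.array(d['extrinsics']);f=foc(d);R=E[:3,:3];o=-R.T@E[:3,3]
    r=np.c_[(uv[:,0]-d['cx'])/f,-(uv[:,1]-d['cy'])/f,-np.ones(len(uv))]@R
    return o+r*((z-o[2])/r[:,2])[:,None]
E
python3 - <<'E'
from h import *
for n in('side','top'):
    d=snap(n,n+'0');print({k:v for k,v in d.items() if k!='image'})
print(get_obs())
E
```

```text
{'fovy': 44.368878756901545, 'cx': 282.840128324091, 'cy': 215.0113630939643, 'extrinsics': array([[ 0.95533486, -0.29538969, -0.00895782, -0.52805682],
       [ 0.22853712,  0.71922665,  0.65611265, -0.17020478],
       [-0.18736621, -0.62885448,  0.7546098 , -0.95330078],
       [ 0.        ,  0.        ,  0.        ,  1.        ]])}
{'fovy': 54.759569907430205, 'cx': 288.18884789771596, 'cy': 204.39051800633723, 'extrinsics': array([[-0.01577678, -0.99896922,  0.04256279, -0.01675603],
       [ 0.99444906, -0.01124804,  0.1046162 , -0.53656327],
       [-0.10402961,  0.04397703,  0.99360146, -0.77828455],
       [ 0.        ,  0.        ,  0.        ,  1.        ]])}
{'t': 0.1, 'q': array([ 1.15340456e+00,  3.51155355e-01,  1.65237344e+00, -1.08758349e-05,
        1.13907107e+00, -8.46102361e-02]), 'qd': array([-0.00089842, -0.00109774, -0.00262876,  0.00159046, -0.00024377,
       -0.00104551]), 'joint_torque': array([-1.66247969e-04, -4.98023272e+01, -2.85704935e+01,  6.99950522e-02,
        2.39007000e-02, -3.57223917e-05]), 'tool_pos': array([0.17952821, 0.51954744, 0.21816497]), 'tcp_rot': array([-1.20298701e-04,  1.65621782e-01,  9.86189217e-01, -4.89048806e-04]), 'ft_force': array([ 0.48221738, -0.1154258 ,  0.31025449]), 'torque': array([ 0.011138  , -0.01050499,  0.02654126]), 'grip_force': 0.0, 'width': 1.0013476818529097}
```

View pics/top0.png

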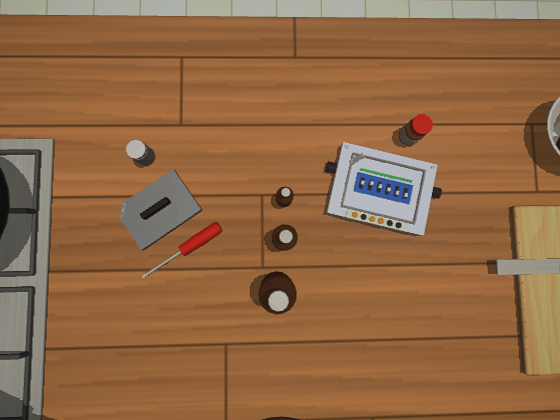

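View pics/side0.png

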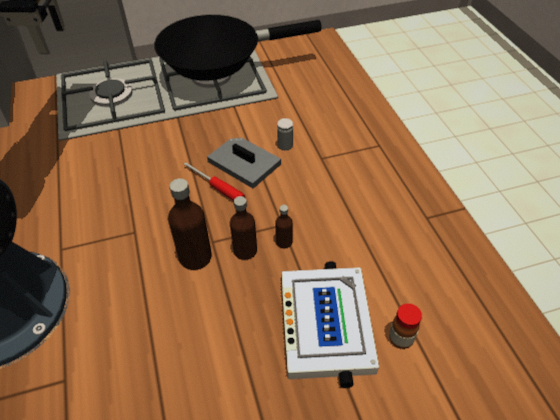

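The top view shows the box near (381,189), the cover near (160,209), the shaker at (140,152), the spice jar at (415,130) and the screwdriver at (182,250). There are three mill-like bottles, at (285,196) small, (285,238) middle and (278,292) large. The middle one, at (285,238), is the one meant. I'll enlarge the box and cover to confirm.

```bash
python3 - <<'E'
from h import *
d=load('top0')['image']
a=cv2.resize(d[135:245,318:448],None,fx=4.5,fy=4.5,interpolation=cv2.INTER_CUBIC)
b=cv2.resize(d[135:285,110:305],None,fx=4,fy=4,interpolation=cv2.INTER_CUBIC)
cv2.imwrite('pics/a.png',a);cv2.imwrite('pics/b.png',b)
t=load('top0')
print(unproj(t,[[285,238],[285,196],[278,292]],.15),unproj(t,[[137,149]],.07),unproj(t,[[421,125]],.085))
E
```

```text
[[ 4.67094301e-01 -1.24186195e-02  1.50000000e-01]
 [ 5.37896029e-01 -1.34784439e-02  1.50000000e-01]
 [ 3.78517123e-01  4.57552367e-04  1.50000000e-01]] [[0.640074   0.26119898 0.07      ]] [[ 0.68041896 -0.27861421  0.085     ]]
```

View pics/a.png

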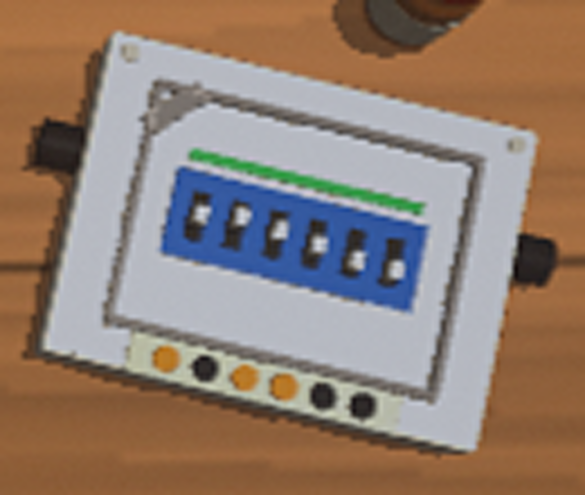

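View pics/b.png

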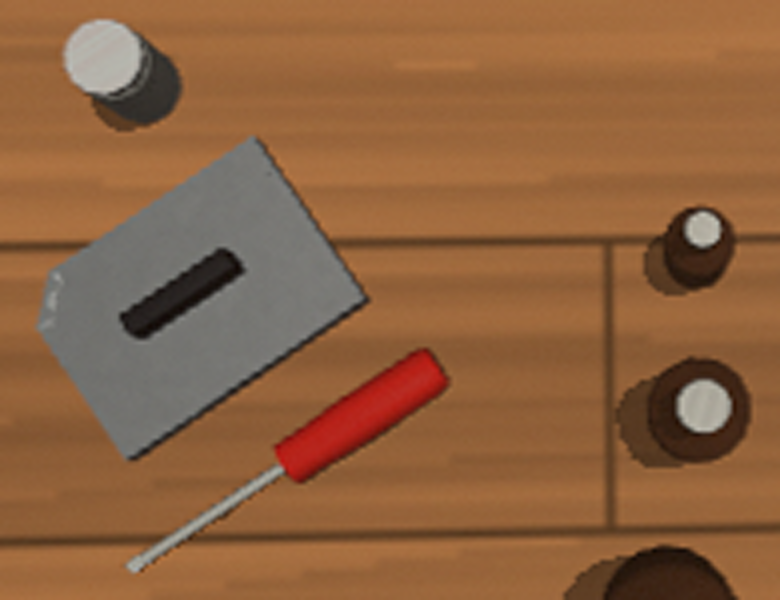

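The box's cut pocket corner is top-left in the image. From its +y end the dots are orange, black, orange, orange, black, black, so switches 1, 3 and 4 go ON and 2, 5 and 6 go OFF. The cover's cut corner is at its left, crop (45,297), and its rib is at (182,293). The mill meant is the middle bottle, crop (700,408).

```bash
cat >> h.py <<'E'
from scipy.optimize import least_squares
from scipy.spatial.transform import Rotation as Ro
def W(p,L):
    L=np.atleast_2d(L)/1000.;c,s=np.cos(p[2]),np.sin(p[2])
    return np.c_[p[0]+c*L[:,0]-s*L[:,1],p[1]+s*L[:,0]+c*L[:,1],L[:,2]]
def fit(obs,x0): # obs: list of (cam, localmm, uv)
    r=least_squares(lambda p:np.concatenate([(proj(d,W(p,L))-uv).ravel() for d,L,uv in obs]),x0)
    return r.x,r.fun.reshape(-1,2)
def go(xy,z,yaw): # tool y axis heading yaw, pointing down; prints mm + rotvec in tool axes
    o=get_obs();q=o['tcp_rot'];R=Ro.from_quat([*q[1:],q[0]]).as_matrix()
    ty=np.array([np.cos(yaw),np.sin(yaw),0]);tz=np.array([0,0,-1.]);T=np.c_[np.cross(ty,tz),ty,tz]
    d=R.T@(np.array([*xy,z])-o['tool_pos'])*1000
    print('t',round(o['t'],2),'shift',d.round(1),'rot',Ro.from_matrix(R.T@T).as_rotvec().round(3),'F',o['ft_force'].round(1))
def blobs(im,lo,hi,amin=4):
    m=cv2.inRange(cv2.cvtColor(im,cv2.COLOR_BGR2HSV),lo,hi)
    n,l,s,c=cv2.connectedComponentsWithStats(m);return [(s[i,4],c[i]) for i in range(1,n) if s[i,4]>=amin]
E
python3 - <<'E'
from h import *
t,s=load('top0'),load('side0')
for n,d,(u0,u1,v0,v1) in(('top',t,(318,448,135,245)),('side',s,(270,385,260,385))):
    im=d['image'][v0:v1,u0:u1]
    for nm,lo,hi in(('or',(10,150,180),(25,255,255)),('gr',(45,100,60),(80,255,255)),('bl',(100,100,60),(125,255,255))):
        print(n,nm,[(a,(c+[u0,v0]).round(1)) for a,c in blobs(im,lo,hi)])
f=lambda a,k,o:(np.array(a,float)+.5)/k-.5+o
L=[[-66,y,30] for y in(45,27,9,-9,-27,-45)]+[[75,100,30],[75,-100,30],[27,0,30]]
uv=f([[167,359],[205,368],[245,377],[285,386],[322,396],[362,405],[113,33],[537,133],[307,181]],4.5,[318,135])
p,r=fit([(t,np.array(L),uv)],[.55,-.2,-.2]);print('box',p,r.round(1).tolist())
L=[[50,-70,18],[-50,-70,18],[-50,70,18],[30,70,18],[50,50,18],[0,0,43]]
uv=f([[256,138],[366,297],[133,458],[38,325],[55,270],[182,291]],4,[110,135])
p,r=fit([(t,np.array(L),uv)],[.55,.2,.6]);print('cover',p,r.round(1).tolist())
print(proj(s,W(p,L)).round(0).tolist())
E
```

```text
top or [(np.int32(17), array([354.4, 214.1])), (np.int32(19), array([372.1, 218.4])), (np.int32(19), array([380.8, 220.6]))]
top gr [(np.int32(115), array([385.8, 174.9]))]
top bl [(np.int32(866), array([382.8, 187.7]))]
side or [(np.int32(18), array([301.1, 264. ])), (np.int32(20), array([307.4, 264.2])), (np.int32(7), array([317.3, 261.3])), (np.int32(1223), array([372.9, 292.7])), (np.int32(6), array([383.7, 261.2])), (np.int32(24), array([287.7, 294.9])), (np.int32(27), array([288.5, 312.1])), (np.int32(29), array([289.4, 321.3])), (np.int32(11), array([378.6, 376.5])), (np.int32(28), array([358. , 379.9])), (np.int32(13), array([380.5, 381.5]))]
side gr [(np.int32(127), array([342.4, 316.1]))]
side bl [(np.int32(968), array([327. , 317.1]))]
box [ 0.56751561 -0.21544979 -0.24203513] [[-0.3, 0.2], [0.0, 0.2], [-0.1, 0.3], [-0.2, 0.3], [0.3, 0.1], [0.1, 0.2], [-0.3, -0.9], [0.7, -0.6], [-0.3, 0.1]]
cover [0.53221087 0.23398471 0.5974319 ] [[0.3, -0.8], [0.8, 0.0], [-0.7, 0.4], [0.6, 0.4], [-0.5, 0.1], [-0.5, -0.2]]
[[282.0, 159.0], [253.0, 184.0], [207.0, 157.0], [231.0, 139.0], [242.0, 138.0], [244.0, 150.0]]
```

```bash
python3 - <<'E'
from h import *
t,s=load('top0'),load('side0')
L=np.array([[-66,45,30],[-66,9,30],[-66,-9,30],[27,0,30.]])
ut=np.array([[354.4,214.1],[372.1,218.4],[380.8,220.6],[385.8,174.9]]);us=np.array([[287.7,294.9],[288.5,312.1],[289.4,321.3],[342.4,316.1]])
for o in([(t,L,ut)],[(s,L,us)],[(t,L,ut),(s,L,us)]):
    p,r=fit(o,[.56,-.2,-.2]);print(p.round(4),r.round(1).tolist())
print(proj(t,W(p,[[75,100,30],[75,-100,30]])))
print('sw',W(p,[[0,y,40] for y in(45,27,9,-9,-27,-45)]).round(4))
go(W(p,[0,45,0])[0,:2],.12,p[2])
E
```

```text
[ 0.5678 -0.216  -0.2491] [[0.1, 0.1], [-0.1, 0.0], [-0.1, -0.1], [0.1, -0.1]]
[ 0.5662 -0.2164 -0.2819] [[0.5, -0.1], [0.2, 0.3], [-0.4, 0.2], [-0.4, -0.3]]
[ 0.5669 -0.2162 -0.2659] [[-0.2, 0.0], [-0.5, 0.2], [-0.5, 0.3], [0.4, 0.4], [0.5, 0.2], [0.5, 0.6], [0.1, 0.5], [-0.1, -0.8]]
[[343.95108376 140.38978813]
 [438.68594422 165.18970992]]
sw [[ 0.5788 -0.1728  0.04  ]
 [ 0.574  -0.1901  0.04  ]
 [ 0.5693 -0.2075  0.04  ]
 [ 0.5646 -0.2249  0.04  ]
 [ 0.5598 -0.2422  0.04  ]
 [ 0.5551 -0.2596  0.04  ]]
t 0.1 shift [-603.5 -523.8   98.6] rot [-1.000e-03  1.000e-03  1.504e+00] F [ 0.5 -0.1  0.3]
```

>>> drive_tool --series '[24,-60,-52,-50,0,0,0.15,24,-603,-524,-60,0,0,1.49,24,-603,-524,-60,0,0,1.49,24,-603,-524,-60,0,0,1.49,24,-603,-524,-60,0,0,1.49,24,-603,-524,-60,0,0,1.49,24,-603,-524,-60,0,0,1.49,24,-603,-524,-60,0,0,1.49,24,-603,-524,-60,0,0,1.49,24,-603,-524,-60,0,0,1.49]'

```text
t: 1.35
tool_pos: [0.4872, -0.0152, 0.2721]
tcp_rot: [-0.0, 0.791, 0.612, 0.0]
ft_force: [-0.1, 0.8, -0.4]
width: 0.254
grip_force: 0.0
```

```bash
cat >> h.py <<'E'
B=[.5668,-.2158,-.25]
def gob(x,y,z): go(W(B,[x,y,0])[0,:2],z,B[2])
E
python3 -c "
from h import *
gob(0,45,.12);print(get_obs()['tool_pos'])"
```

```text
t 1.35 shift [-129.4  127.1  152.1] rot [-0.    -0.    -0.003] F [-0.1  0.8 -0.4]
[ 0.48724433 -0.01515843  0.27207925]
```

>>> drive_tool --series '[24,-129,127,0,0,0,0,24,-129,127,0,0,0,0,24,-129,127,0,0,0,0,24,-129,127,40,0,0,0,24,-129,127,100,0,0,0,24,-129,127,152,0,0,0,24,-129,127,152,0,0,0,24,-129,127,152,0,0,0]'

```text
t: 2.35
tool_pos: [0.5785, -0.17, 0.1221]
tcp_rot: [0.001, 0.79, 0.613, 0.001]
ft_force: [0.3, 0.3, 0.7]
width: 0.258
grip_force: 0.0
```

```bash
python3 - <<'E'
from h import *
gob(0,45,.07)
d=snap('side','s1');e=snap('top','t1')
a=cv2.resize(d['image'][230:380,260:400],None,fx=4,fy=4,interpolation=cv2.INTER_CUBIC)
cv2.imwrite('pics/c.png',a)
E
```

```text
t 2.35 shift [-2.2 -0.1 52.1] rot [ 0.002  0.    -0.002] F [0.3 0.3 0.7]
```

View pics/c.png

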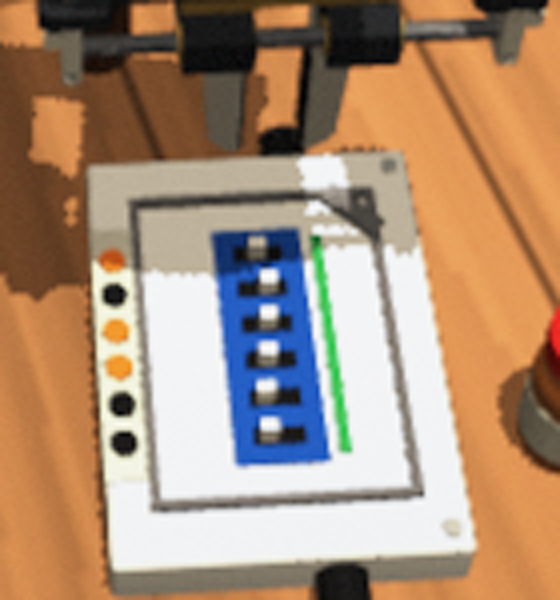

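The side close-up shows the finger tips at crop (225,145) and (320,140), hovering by the box. Switch 1 is at (258,250), and no end positions are reached yet. I'm descending to just above the knob.

>>> drive_tool --series '[24,-2,0,40,-0.002,0,0,24,-2,0,74,-0.002,0,0,24,-2,0,74,-0.002,0,0,24,-2,0,74,-0.002,0,0]'

```text
t: 2.95
tool_pos: [0.5782, -0.1721, 0.0483]
tcp_rot: [0.002, 0.79, 0.613, 0.001]
ft_force: [0.5, 0.1, -0.3]
width: 0.258
grip_force: 0.0
```

```bash
python3 - <<'E'
from h import *
gob(0,45,.038)
d=snap('side','s2');e=snap('top','t2')
p=get_obs()['tool_pos']
c=[]
for k,(u,v) in((d,(315,290)),(e,(365,180))):
    a=cv2.resize(k['image'][v-40:v+40,u-37:u+38],None,fx=5,fy=5,interpolation=cv2.INTER_CUBIC);c.append(a)
    print(proj(k,[p])[0],(proj(k,[p])[0]-[u-37,v-40])*5, (proj(k,W(B,[[0,45,42]]))[0]-[u-37,v-40])*5)
cv2.imwrite('pics/d.png',np.hstack(c))
E
```

```text
t 2.95 shift [-0.2 -0.2 10.3] rot [ 0.005  0.    -0.002] F [ 0.5  0.1 -0.3]
[324.73319548 288.13931896] [233.66597741 190.69659479] [232.4988196  200.62082355]
[363.40051566 181.38010152] [177.00257831 206.90050761] [173.86954626 209.79246515]
```

View pics/d.png

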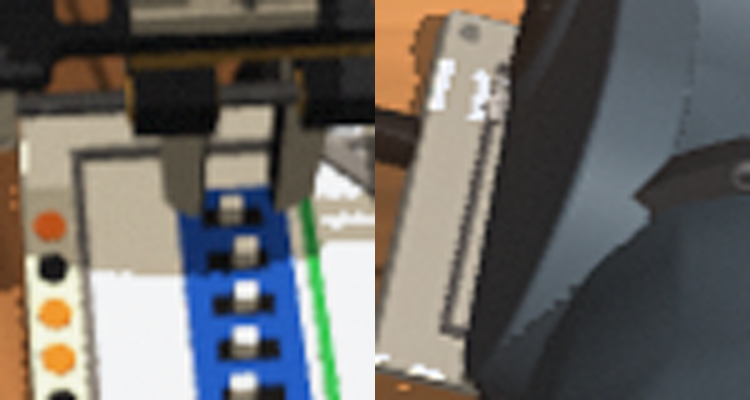

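The projected TCP (234,191) and the switch 1 knob, seen at (232,203) against a predicted (232,201), agree. The fingers straddle it, so I'm pushing it ON.

>>> drive_tool --series '[24,0,0,6,0,0,0,24,0,0,10,0,0,0,24,0,0,10,0,0,0,24,0,6,10,0,0,0,24,0,10,10,0,0,0,24,0,12,10,0,0,0,24,0,14,10,0,0,0,24,0,14,10,0,0,0]'

```text
t: 4.05
tool_pos: [0.5906, -0.1752, 0.0361]
tcp_rot: [0.001, 0.79, 0.613, 0.001]
ft_force: [0.0, 0.5, 0.7]
width: 0.261
grip_force: 0.0
```

```bash
python3 - <<'E'
from h import *
o=get_obs();gob(0,45,.038);print(o['width']*93,o['tool_pos'])
d=snap('side','s3')
print(Ro.from_euler('z',0.25).apply(o['ft_force']))
a=cv2.resize(d['image'][250:350,270:370],None,fx=5,fy=5,interpolation=cv2.INTER_CUBIC)
cv2.imwrite('pics/e.png',a)
E
```

```text
t 4.05 shift [ -0.3 -13.   -2. ] rot [ 0.002 -0.    -0.002] F [0.  0.5 0.7]
24.252844350703942 [ 0.59063233 -0.17515924  0.03605803]
[-0.0907648   0.5140806   0.74880157]
```

View pics/e.png

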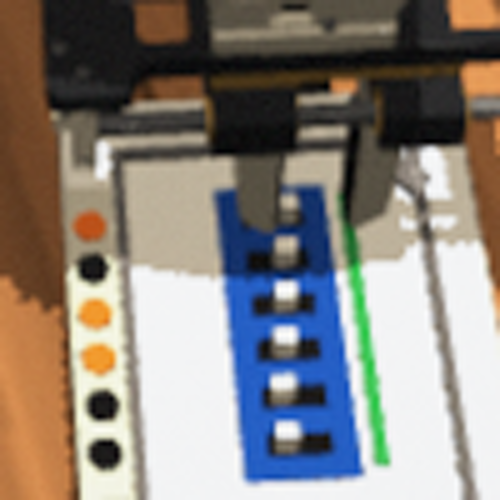

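The finger at crop (262,215) is touching knob 1 at (288,208), which is at or near its ON end. There is no stop force yet, so I'll push a little further.

>>> drive_tool --series '[24,0,1,0,0,0,0,24,0,1,0,0,0,0]'

```text
t: 4.35
tool_pos: [0.5908, -0.1752, 0.0359]
tcp_rot: [0.0, 0.79, 0.613, 0.0]
ft_force: [-4.9, 1.1, 3.6]
width: 0.258
grip_force: 2.6
```

>>> drive_tool --series '[24,0,1,0,0,0,0,24,0,1,0,0,0,0]'

```text
t: 4.6
tool_pos: [0.591, -0.1752, 0.0359]
tcp_rot: [-0.001, 0.79, 0.613, -0.0]
ft_force: [-9.6, 2.7, 6.2]
width: 0.261
grip_force: 4.7
```

Firm stop felt (−9.6 N), so switch 1 is fully ON and the geometry is confirmed. Next is switch 2 OFF.

>>> drive_tool --series '[24,0,-16,0,0,0,0,24,0,-16,-12,0,0,0,24,-9,-16,-12,0,0,0,24,-18,-16,-12,0,0,0,24,-18,-16,-12,0,0,0,24,-18,-16,-2,0,0,0,24,-18,-16,-2,0,0,0,24,-18,-24,-2,0,0,0,24,-18,-30,-2,0,0,0,24,-18,-31.5,-2,0,0,0]'

```text
t: 5.85
tool_pos: [0.5601, -0.186, 0.0389]
tcp_rot: [0.004, 0.79, 0.613, 0.003]
ft_force: [16.9, -3.9, -11.2]
width: 0.261
grip_force: 9.0
```

>>> drive_tool --series '[24,0,-0.5,0,0,0,0,24,0,-0.5,0,0,0,0]'

```text
t: 6.1
tool_pos: [0.5601, -0.186, 0.0389]
tcp_rot: [0.004, 0.79, 0.613, 0.003]
ft_force: [16.9, -4.0, -10.9]
width: 0.264
grip_force: 8.5
```

```bash
python3 -c "
from h import *
gob(0,27,.038)"
```

```text
t 6.1 shift [-0.2 13.8  1. ] rot [ 0.011  0.001 -0.002] F [ 16.9  -4.  -10.9]
```

Switch 2 is OFF against its stop. Next is switch 3 ON.

>>> drive_tool --series '[24,0,16,0,0,0,0,24,0,16,-10,0,0,0,24,-9,16,-10,0,0,0,24,-18,16,-10,0,0,0,24,-18,16,-10,0,0,0,24,-18,16,0,0,0,0,24,-18,16,0,0,0,0,24,-18,24,0,0,0,0,24,-18,30,0,0,0,0,24,-18,32,0,0,0,0]'

```text
t: 7.35
tool_pos: [0.5823, -0.21, 0.0378]
tcp_rot: [-0.001, 0.79, 0.613, -0.001]
ft_force: [-12.8, 3.2, 7.6]
width: 0.261
grip_force: 6.4
```

>>> drive_tool --series '[24,0,0,0,0,0,0,24,0,0,0,0,0,0]'

```text
t: 7.6
tool_pos: [0.5822, -0.21, 0.0379]
tcp_rot: [-0.001, 0.79, 0.613, -0.001]
ft_force: [-9.1, 2.2, 5.2]
width: 0.262
grip_force: 4.4
```

>>> drive_tool --series '[24,0,-16,0,0,0,0,24,0,-16,-10,0,0,0,24,-9,-16,-10,0,0,0,24,-18,-16,-10,0,0,0,24,-18,-16,-10,0,0,0,24,-18,-16,0,0,0,0,24,-18,-16,0,0,0,0,24,-18,-8,0,0,0,0,24,-18,-2,0,0,0,0,24,-18,0,0,0,0,0]'

```text
t: 8.85
tool_pos: [0.5779, -0.2274, 0.0378]
tcp_rot: [-0.001, 0.79, 0.613, -0.001]
ft_force: [-12.6, 2.4, 7.3]
width: 0.257
grip_force: 6.3
```

>>> drive_tool --series '[24,0,0,0,0,0,0,24,0,0,0,0,0,0]'

```text
t: 9.1
tool_pos: [0.5778, -0.2275, 0.0379]
tcp_rot: [-0.001, 0.79, 0.613, -0.0]
ft_force: [-8.6, 2.4, 4.8]
width: 0.26
grip_force: 4.2
```

```bash
python3 -c "
from h import *
gob(0,-9,.038)"
```

```text
t 9.1 shift [ -0.4 -13.5  -0.1] rot [-0.002 -0.    -0.002] F [-8.6  2.4  4.8]
```

Switches 3 and 4 are ON. Now 5 and 6 OFF, then I'll lift away.

>>> drive_tool --series '[24,0,-16,0,0,0,0,24,0,-16,-10,0,0,0,24,-9,-16,-10,0,0,0,24,-18,-16,-10,0,0,0,24,-18,-16,-10,0,0,0,24,-18,-16,0,0,0,0,24,-18,-16,0,0,0,0,24,-18,-24,0,0,0,0,24,-18,-30,0,0,0,0,24,-18,-32,0,0,0,0]'

```text
t: 10.35
tool_pos: [0.5467, -0.2384, 0.039]
tcp_rot: [0.005, 0.79, 0.612, 0.003]
ft_force: [21.4, -4.0, -13.2]
width: 0.259
grip_force: 10.9
```

>>> drive_tool --series '[24,0,0,0,0,0,0,24,0,0,0,0,0,0]'

```text
t: 10.6
tool_pos: [0.5468, -0.2384, 0.0389]
tcp_rot: [0.005, 0.79, 0.613, 0.003]
ft_force: [17.6, -3.4, -11.2]
width: 0.261
grip_force: 9.0
```

>>> drive_tool --series '[24,0,16,0,0,0,0,24,0,16,-10,0,0,0,24,-9,16,-10,0,0,0,24,-18,16,-10,0,0,0,24,-18,16,-10,0,0,0,24,-18,16,0,0,0,0,24,-18,16,0,0,0,0,24,-18,8,0,0,0,0,24,-18,2,0,0,0,0,24,-18,0,0,0,0,0]'

```text
t: 11.85
tool_pos: [0.5422, -0.2559, 0.0389]
tcp_rot: [0.005, 0.79, 0.612, 0.003]
ft_force: [22.2, -4.7, -13.7]
width: 0.263
grip_force: 11.2
```

>>> drive_tool --series '[24,0,0,0,0,0,0,24,0,0,0,0,0,0]'

```text
t: 12.1
tool_pos: [0.5423, -0.2559, 0.0389]
tcp_rot: [0.005, 0.79, 0.613, 0.003]
ft_force: [19.4, -3.0, -10.6]
width: 0.264
grip_force: 9.2
```

>>> drive_tool --series '[24,0,14,0,0,0,0,24,0,14,-40,0,0,0,24,0,14,-100,0,0,0,24,0,14,-160,0,0,0,24,0,14,-220,0,0,0,24,0,14,-240,0,0,0]'

```text
t: 12.85
tool_pos: [0.5526, -0.2584, 0.2824]
tcp_rot: [0.003, 0.79, 0.613, 0.002]
ft_force: [0.4, -0.5, -1.5]
width: 0.261
grip_force: 0.0
```

```bash
cat >> h.py <<'E'
C=[.5322,.2340,.5974]
E
python3 -c "
from h import *
go(C[:2],.27,C[2])"
```

```text
t 12.85 shift [ 471.8 -142.6   10.6] rot [ 0.006  0.005 -0.849] F [ 0.4 -0.5 -1.5]
```

>>> drive_tool --series '[40,472,-143,0,-0.002,0.002,-0.849,40,472,-143,0,0,0,-0.849,40,472,-143,0,0,0,-0.849,40,472,-143,0,0,0,-0.849,40,472,-143,0,0,0,-0.849,40,472,-143,0,0,0,-0.849,40,472,-143,0,0,0,-0.849,40,472,-143,0,0,0,-0.849,40,472,-143,0,0,0,-0.849,40,472,-143,0,0,0,-0.849]'

```text
t: 14.1
tool_pos: [0.531, 0.2341, 0.2777]
tcp_rot: [0.001, 0.468, 0.884, 0.0]
ft_force: [0.5, -0.3, -1.2]
width: 0.429
grip_force: 0.0
```

```bash
python3 - <<'E'
from h import *
go(C[:2],.06,C[2]);print(get_obs()['tool_pos'])
d=snap('top','t4')
a=cv2.resize(d['image'][135:245,318:448],None,fx=5,fy=5,interpolation=cv2.INTER_CUBIC)
cv2.imwrite('pics/f.png',a)
E
```

```text
t 14.1 shift [ -0.4   0.7 217.7] rot [0.001 0.002 0.   ] F [ 0.5 -0.3 -1.2]
[0.53103743 0.23411326 0.2776883 ]
```

View pics/f.png

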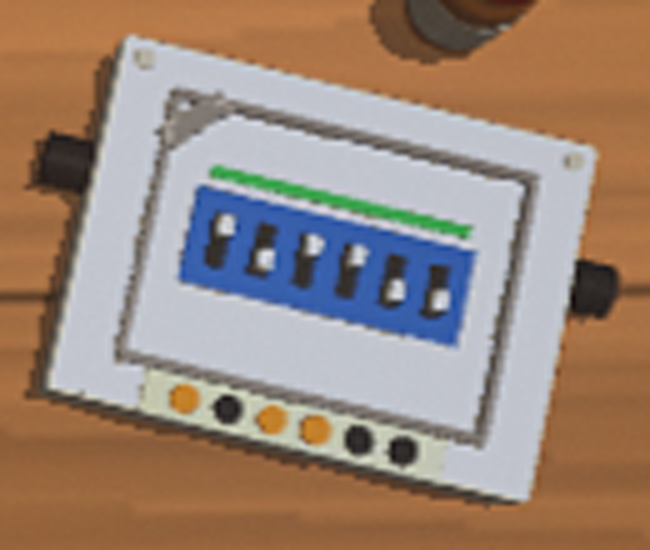

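All six switches match their dots: knobs at (225,225), (312,243) and (355,255) are toward the green bar, and (263,260), (394,292) and (438,300) are toward the strip. Next I'm refining the cover pose by silhouette from both saved images.

```bash
python3 - <<'E'
from h import *
from scipy.optimize import minimize
P=[[50,-70],[-50,-70],[-50,70],[30,70],[50,50]]
R=[[a,b,43] for a in(-6,6) for b in(-30,30)]
L=np.array([[*q,z] for q in P for z in(0,18)]);LR=np.array([[a,b,z] for a in(-6,6) for b in(-30,30) for z in(18,43)])
K=4
def sil(d,p,u0,v0,sh):
    m=np.zeros((sh[0]*K,sh[1]*K),np.uint8)
    for l in(L,LR):
        h=cv2.convexHull(((proj(d,W(p,l))-[u0,v0]+.5)*K*16-8).astype(np.int32));cv2.fillConvexPoly(m,h,255,cv2.LINE_8,4)
    return cv2.resize(m,sh[::-1],interpolation=cv2.INTER_AREA)/255.
I=[]
for n,(u0,u1,v0,v1) in(('top0',(115,210,160,255)),('side0',(200,290,130,190))):
    d=load(n);im=d['image'][v0:v1,u0:u1];m=((im.max(2).astype(int)-im.min(2)<28)*255).astype(np.uint8)
    nn,l,s,c=cv2.connectedComponentsWithStats(m);k=1+s[1:,4].argmax();m=(l==k)*1.
    m=cv2.morphologyEx(m,cv2.MORPH_CLOSE,np.ones((5,5)));I.append((d,m,u0,v0))
for S in(I[:1],I[1:],I):
    f=lambda x:sum(np.abs(sil(d,[x[0]/100,x[1]/100,x[2]/10],u0,v0,m.shape)-m).sum() for d,m,u0,v0 in S)
    r=minimize(f,[53.2,23.4,5.97],method='Nelder-Mead',options=dict(initial_simplex=[[53.2,23.4,5.97],[53.7,23.4,5.97],[53.2,23.9,5.97],[53.2,23.4,6.4]]))
    print(r.x,r.fun,[int(q[1].sum()) for q in S])
E
```

```text
[53.24878869 23.64716882  5.97620305] 116.62352941176471 [3585]
[53.06042589 23.60590493  6.00403028] 113.47843137254903 [2087]
[53.20438087 23.61111276  5.84942648] 236.2823529411765 [3585, 2087]
```

>>> drive_tool --series '[40,1,1.5,60,0,0,0,40,1,1.5,120,0,0,0,40,1,1.5,180,0,0,0,40,1,1.5,225,0,0,0,40,1,1.5,245,0,0,0,40,1,1.5,253,0,0,0,40,1,1.5,253,0,0,0]'

```text
t: 15.02
tool_pos: [0.5332, 0.2361, 0.0258]
tcp_rot: [0.001, 0.468, 0.884, 0.001]
ft_force: [0.0, -0.4, 0.7]
width: 0.431
grip_force: 0.0
```

>>> drive_tool --series '[0,0,0,0,0,0,0,0,0,0,0,0,0,0,0,0,0,0,0,0,0,0,0,0,0,0,0,0,0,0,0,0,0,0,0,0,0,0,0,0,0,0]'

```text
t: 15.78
tool_pos: [0.5327, 0.2362, 0.0252]
tcp_rot: [0.001, 0.468, 0.884, 0.0]
ft_force: [-1.1, 0.0, 5.7]
width: 0.124
grip_force: 30.0
```

Gripped the rib, 30 N at 11.5 mm opening. Lifting and carrying.

>>> drive_tool --series '[0,0,0,-30,0,0,0,0,0,0,-80,0,0,0,0,0,0,-140,0,0,0,0,0,0,-200,0,0,0,0,0,0,-250,0,0,0,0,0,0,-250,0,0,0]'

```text
t: 16.52
tool_pos: [0.5333, 0.2367, 0.2785]
tcp_rot: [0.003, 0.468, 0.884, 0.003]
ft_force: [-0.3, -0.3, -1.1]
width: 0.128
grip_force: 30.0
```

```bash
sed -i 's/^B=.*/B=[.5666,-.2158,-.249]/' h.py; python3 -c "
from h import *
gob(0,0,.28);print(get_obs()['width'])"
```

```text
t 16.52 shift [-393.  -226.8   -2. ] rot [ 0.009 -0.     0.846] F [-0.3 -0.3 -1.1]
0.1283780139688543
```

>>> drive_tool --series '[0,-45,-26,0,0,0,0.1,0,-393,-227,0,0,0,0.846,0,-393,-227,0,0,0,0.846,0,-393,-227,0,0,0,0.846,0,-393,-227,0,0,0,0.846,0,-393,-227,0,0,0,0.846,0,-393,-227,0,0,0,0.846,0,-393,-227,0,0,0,0.846,0,-393,-227,0,0,0,0.846,0,-393,-227,0,0,0,0.846]'

```text
t: 17.77
tool_pos: [0.565, -0.2155, 0.2741]
tcp_rot: [0.0, 0.789, 0.614, 0.0]
ft_force: [-0.2, -0.8, -0.9]
width: 0.125
grip_force: 30.0
```

```bash
python3 -c "
from h import *
gob(0,0,.075);print(get_obs()['width'])"
```

```text
t 17.77 shift [ -0.    1.6 199.1] rot [ 0.    -0.001  0.   ] F [-0.2 -0.8 -0.9]
0.125455523386549
```

>>> drive_tool --series '[0,0,1,50,0,0,0,0,0,1,110,0,0,0,0,0,1,165,0,0,0,0,0,1,195,0,0,0,0,0,1,204,0,0,0,0,0,1,204,0,0,0,0,0,1,204,0,0,0]'

```text
t: 18.65
tool_pos: [0.5674, -0.2168, 0.0727]
tcp_rot: [0.002, 0.789, 0.614, 0.001]
ft_force: [0.7, -0.8, -0.6]
width: 0.128
grip_force: 30.0
```

```bash
python3 - <<'E'
from h import *
gob(0,0,.068);o=get_obs();b=o['tool_pos'][2]*1000-25.2
d=snap('side','s5');im=cv2.resize(d['image'][250:385,270:390],None,fx=5,fy=5,interpolation=cv2.INTER_CUBIC)
P=np.array([[50,-70],[-50,-70],[-50,70],[30,70],[50,50]],float)
p=[*o['tool_pos'][:2],B[2]]
for z in(b,b+18):
    u=(proj(d,W(p,np.c_[P,P[:,0]*0+z]))-[270,250]+.5)*5
    cv2.polylines(im,[u.astype(np.int32)],True,(255,0,255),1)
u=(proj(d,W(B,[[-52.5,-72.5,30],[-52.5,72.5,30],[32.5,72.5,30],[52.5,52.5,30],[52.5,-72.5,30]]))-[270,250]+.5)*5
cv2.polylines(im,[u.astype(np.int32)],True,(0,255,0),1)
cv2.imwrite('pics/g.png',im[:600])
E
```

```text
t 18.65 shift [ 0.8 -1.1  4.6] rot [0.004 0.    0.   ] F [ 0.7 -0.8 -0.6]
```

View pics/g.png

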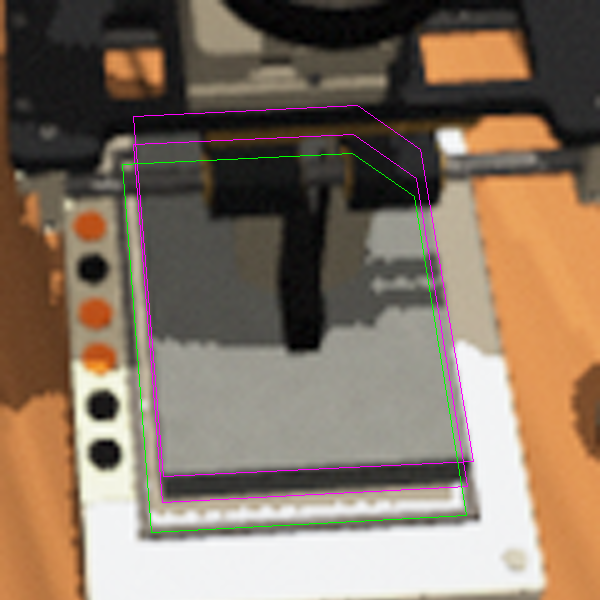

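The overlay agrees: the cover's front top edge runs (160,476) to (470,462) on the predicted line, and the pocket outline matches the lip at (145,533) to (477,517). The cut corner is on the correct side. One numeric check of the lip, then I'll lower.

```bash
python3 - <<'E'
from h import *
d=load('s5')
print(((proj(d,W(B,[[x,-y,z] for x,y,z in((-56.5,76.5,34),(-52.5,72.5,34),(56.5,76.5,34),(52.5,72.5,34),(-52.5,72.5,30),(-52.5,74.5,30))]))-[270,250]+.5)*5).round(0).tolist())
im=cv2.cvtColor(d['image'],cv2.COLOR_BGR2GRAY)
for u in(310,330,350): print(u,im[340:362,u].tolist(), [((proj(d,W(B,[[(u-332)/.5,-y,34]]))[0])).round(1).tolist() for y in(72.5,76.5)])
E
```

```text
[[140.0, 539.0], [151.0, 527.0], [482.0, 521.0], [468.0, 510.0], [151.0, 532.0], [152.0, 538.0]]
310 [156, 157, 157, 156, 115, 49, 51, 51, 52, 123, 172, 177, 177, 208, 196, 139, 104, 152, 231, 243, 243, 243] [[304.9, 354.6], [305.1, 356.8]]
330 [157, 156, 156, 116, 49, 53, 51, 53, 130, 176, 176, 209, 231, 196, 137, 102, 194, 243, 243, 243, 243, 243] [[329.1, 353.3], [329.4, 355.6]]
350 [156, 150, 102, 50, 52, 54, 49, 130, 175, 176, 223, 232, 180, 137, 100, 195, 243, 242, 242, 243, 242, 243] [[353.2, 352.1], [353.5, 354.3]]
```

>>> drive_tool --series '[0,0,-1,0,0,0,0,0,0,-1,5,0,0,0,0,0,-1,10,0,0,0,0,0,-1,11,0,0,0,0,0,-1,11,0,0,0]'

```text
t: 19.32
tool_pos: [0.5656, -0.2165, 0.0599]
tcp_rot: [0.001, 0.789, 0.614, 0.001]
ft_force: [-0.3, -0.7, -1.6]
width: 0.128
grip_force: 30.0
```

```bash
python3 -c "
from h import *
gob(0,0,.0552)"
```

```text
t 19.32 shift [0.9 0.8 4.7] rot [ 0.002 -0.    -0.   ] F [-0.3 -0.7 -1.6]
```

>>> drive_tool --series '[0,0,0.5,1,0,0,0,0,0,0.5,3,0,0,0,0,0,0.5,4,0,0,0,0,0,0.5,5,0,0,0,0,0,0.5,5,0,0,0]'

```text
t: 19.95
tool_pos: [0.5662, -0.2167, 0.0552]
tcp_rot: [0.001, 0.789, 0.614, 0.001]
ft_force: [-0.9, 0.2, 1.2]
width: 0.13
grip_force: 30.0
```

```bash
python3 -c "
from h import *
gob(0,0,.0552)"
```

```text
t 19.95 shift [ 0.9  0.2 -0. ] rot [0.002 0.    0.   ] F [-0.9  0.2  1.2]
```

At floor height with no jamming force, so the cover is in the pocket. I'll press lightly, release and lift clear.

>>> drive_tool --series '[0,0,0,0.7,0,0,0,0,0,0,0.7,0,0,0,34,0,0,0,0,0,0,34,0,0,0,0,0,0,34,0,0,0,0,0,0,34,0,0,0,0,0,0]'

```text
t: 20.7
tool_pos: [0.5661, -0.2166, 0.055]
tcp_rot: [0.001, 0.789, 0.614, 0.001]
ft_force: [-0.5, 0.8, 0.3]
width: 0.364
grip_force: 0.0
```

>>> drive_tool --series '[34,0,0,-15,0,0,0,34,0,0,-50,0,0,0,34,0,0,-110,0,0,0,34,0,0,-170,0,0,0,34,0,0,-220,0,0,0,34,150,0,-220,0,0,0,34,150,0,-220,0,0,0,34,150,0,-220,0,0,0,34,150,0,-220,0,0,0]'

```text
t: 21.82
tool_pos: [0.6028, -0.0697, 0.2761]
tcp_rot: [0.001, 0.789, 0.615, 0.001]
ft_force: [-0.5, -0.1, -0.1]
width: 0.369
grip_force: 0.0
```

```bash
python3 - <<'E'
from h import *
t=snap('top','t6');s=snap('side','s6')
c=[cv2.resize(d['image'][v:v+120,u:u+130],None,fx=3,fy=3,interpolation=cv2.INTER_CUBIC) for d,u,v in((t,318,130),(s,265,260))]
cv2.imwrite('pics/h.png',np.hstack(c));print(get_obs()['t'])
E
```

```text
21.925
```

View pics/h.png

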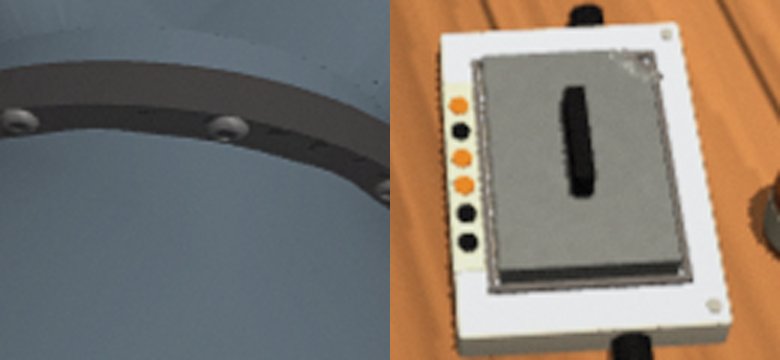

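The side view shows the cover seated flat and square inside the lip, with its cut corner at (645,65) matching and the gripper clear. I'm handing the job in.

```bash
python3 -c "
from station import bot
print(bot.job_done())"
```

```text
the job is handed in; nothing more can be done
None
```

I set all six switches to match their dots (1, 3 and 4 ON; 2, 5 and 6 OFF), seated the cover flat in its pocket with the cut corners matching, let go and handed the job in at about 22 s; the hand-in returned no verdict.

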